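# Lock the indexing work holder with its pin

## Robot

A 6-joint arm with a two-finger parallel gripper is mounted at the origin on the work surface. World frame = base frame: x ahead of the robot, y to its left, z up, the work surface at z = 0. Lengths are in mm, angles in degrees, forces in N, time in s.
With the tool pointing down it reaches from about 300 to 850 mm from the base axis. Payload 4.2 kg.
Tool frame: the origin (TCP) lies midway between the tips of the shut fingers; the grasp point (between the pads) lies 19 mm behind it (env.grasp_offset is the distance from the TCP to the grasp point, in mm); z points along the fingers, y is the direction in which the jaws open and shut (so a half turn about z gives the same grasp; the last joint's range is limited). The gripper opens to 91 mm and grips with 3 to 60 N. Pads are 32 mm wide; open, the fingers measure 118 mm over their backs; the gripper's body (76 mm by 178 mm) begins 60 mm behind the grasp point.
Start: joints at [67.265, 18.312, 89.639, -0, 72.044, -1.146], TCP at [211.573, 534.678, 213.976] pointing down, gripper open.
Joint ranges: [-177.97, 177.97], [-48.28, 115.42], [12.27, 149.76], [-77.06, 257.06], [2.81, 150.46], [-146.56, 146.56]. Speed limits (degrees/s): [147.25, 147.25, 180, 180, 180, 180].

## Interface

Orientations are given as [roll, pitch, yaw] about the fixed x, y, z axes, in that order (R = Rz(yaw) Ry(pitch) Rx(roll)).
In Python, from workcell import state, grab_frame, camera_info, workorder, env gives the robot as it stands.
- The arm moves only by the shell command python3 -m creep 'ROWS' [FORCE]. ROWS is JSON, a list of rows, each an object of numbers: "dx", "dy", "dz": the shift along the tool's x, y, z in m; "yaw": the turn about the tool's z in degrees; "hand": the finger opening in m, from 0 to 0.0912. A call has 1 to 10 rows; each row is the pose to reach, as a shift and turn from the pose commanded when the call began, along the tool's axes at that moment; what a row does not reach only later rows make up. A row lasts 1/10 s, in which the tool goes at most 50 mm and 8.59 degrees, less where a joint would pass 70% of its speed; a pose out of reach is approached as far as the arm can. A call with a gripper value outside its range is refused whole. The fingers move at their own pace and stop on an object; FORCE is the grip in N (left out, the last holds). Time passes only in rows, so rows that repeat a pose let the fingers close. It gives the time, the measured TCP pose, the force and the opening at its end, in the units of the state.
- state(): the state, without advancing time (a new reading comes with each control period).
- grab_frame(name): name is "side" or "top" or "wrist"; returns the picture (384x512x3 uint8, red, green, blue); there is no depth.
- camera_info(name): a dict with "K" (3x3 intrinsics, pixels), "eye" and "orientation" of the camera in the world. Camera axes: x right, y up, looking along -z (the intrinsics and any distortion apply to the point x, -y, -z); pixel columns grow to the right and rows downward; lengths in mm; the calibration is good to about 2 mm. A picture is of the moment at which its call begins: read the wrist's pose just before it. camera_info takes no time and is no camera call; for the wrist camera it gives the pose at the moment of the call.
- workorder.job_done(): hands the job in, once; it reports no verdict.
The state is a dict: "time_s": time; "qpos": joint angles; "qvel": joint speeds; "effort": joint torques, N m; "ee_pos": TCP position; "ee_rot": TCP orientation; "force": force on the tool from outside, world axes, zero at the start; "torque": the same for the moment, N m; "gripper_width": finger opening in mm.
Only numpy, scipy, OpenCV 4.12 (cv2) and the standard library are available. Lean on these libraries where they do the work, as an engineer would, in place of code of your own. Each camera call takes 0.05 s, during which the arm holds its last target. There are 200 camera calls.

## Task

Take the red-handled index pin from the tool stand and put it into the hole of the aluminium collar on the work holder. Pressing only gently, carry the collar round with it towards the green arc until the pin catches in the hidden socket below, then push the pin fully home, its brass shoulder flat on the collar, and let go. Never push hard on the holder, with the pin or with the fingers, and leave the gravers and the other things on the bench where they are.

Things in the scene. Friction and masses are not known exactly. Their poses are not given: they have to be found in the camera images.
- fixture: Indexing work holder, fixed: grey 130 mm square base plate 16 mm high under a blue drum 132 mm across, its top 36 mm above the bench. Origin under its centre at bench height; z up. The collar turns on the vertical axis through this origin. A green arc on the drum's rim, centred on the fixture's own -x side, spans 26 degrees (0.45 rad) each way.
- bed_center (a point): Centre of the flat steel bed under the collar, on the holder's axis, 36 mm above the bench. The bed has ONE socket, 12 mm wide, 42 mm from the axis, hidden by the collar, somewhere within the green arc: where differs each time and is not measured; find it by feel. Over it a lightly pressed pin drops 2 mm onto a stiff brass plug and catches.
- arc_mid (a point): Middle of the green arc, on the drum's rim 61 mm from the axis, 36 mm above the bench. About the socket's brass plug: it gives way to a steady push of about 5 to 8 N (it does not spring back) and lets the pin go the last 14 mm down; then the brass shoulder stops on the collar.
- collar (a joint): Aluminium collar, disc 108 mm wide, 10 mm thick, top 46.5 mm above the bench, hub of 17 mm radius 9 mm higher. Angle in rad, growing anticlockwise from above; at 0 its hole is at the middle of the green arc. Starts at 0.7 to 1.4: turn it clockwise, towards 0 and below. Stops at -0.7 and 1.6. Light friction, about 1.5 N at the hole. A pin in its hole can carry it round.
- collar_hole (a point): Centre of the mouth of the collar's only through hole, at the collar's top face (46.5 mm above the bench), 13 mm in diameter, 42 mm from the axis, 10 mm deep, with the flat bed 0.5 mm below. z up.
- pin_center (a point): Index pin, loose, upright in the stand, 76.5 mm long. Point on its axis 38 mm above the tip; z tip to handle. From the tip: steel shank 10 mm wide, 26.5 long; brass shoulder 20 wide, 4 thick; red handle 14 wide, 46 long (middle 15.5 mm above this point). Standing on the bed in the collar's hole this point is 27.5 mm above the collar's top; fully home, 11.5 mm.
- stand: Wooden tool stand, fixed, 160 x 56 x 30 mm, three holes 12 mm in diameter and 20 mm deep at -50, 0 and +50 mm along its x axis, holding the pin and two gravers in any order. Origin under its centre, z up.
- graver_a: left in the tool stand: pale-handled graver, 63 mm long, 23 mm mushroom handle; origin at its tip.
- graver_b: left in the tool stand: dark-handled graver, same size; origin at its tip.
- polish_jar: bystander: amber glass jar with black lid, 54 mm wide, 60 mm high; origin at its underside.
- hammer: bystander: hammer lying down, 200 mm long; origin at its underside.
- bangle: bystander: brass bangle lying flat, 64 mm wide, 12 mm high; origin at its underside.
- needle_file: bystander: small file with orange handle lying down, 160 mm long; origin at its underside.
- stone_tray: bystander: low white tray with four compartments, 76 mm square, 18 mm high; origin at its underside.
- mandrel: bystander: tapered steel ring mandrel with dark butt lying down, about 190 mm long; origin at its underside.

How it is judged (in metres and radians):
On the way, in this order (a step that is already met when the one before it is completed fails the run):
1. the pin stands in the collar's hole, more than 7 mm deep (horizontal distance between pin_center and collar_hole below 0.005 m and angle between pin_center's own z axis and vertical below 0.12 rad and z of pin_center in the frame of collar_hole below 0.031 m), for 0.2 s.
2. the pin is through collar and socket, fully home (gap under its shoulder below 2 mm) (horizontal distance between pin_center and collar_hole below 0.005 m and angle between pin_center's own z axis and vertical below 0.12 rad and z of pin_center in the frame of collar_hole below 0.0135 m), for 0.2 s.
At the end, for the whole second after the job is handed in: The pin stands upright (within 7 degrees) in the collar's hole and the socket under it (axis within 5 mm), its shoulder less than 2 mm off the collar's top face, the collar's hole within 0.5 rad of the middle of the green arc, the collar at rest and the fingers off the holder (all of step 2 and value of joint collar between -0.5 and 0.5 rad and velocity of joint collar between -0.05 and 0.05 rad/s and contact force between the fingers and fixture below 0.5 N); the robot touches nothing.
It fails at once if the pin is forced against the holder with more than 35 N (contact force between pin and fixture above 35 N).
It fails at once if the fingers or arm push on the holder itself with more than 20 N (contact force between the arm and fixture above 20 N).
It fails at once if a graver or another thing on the bench is moved more than 25 mm (distance of any of graver_a, graver_b, polish_jar, hammer, bangle, needle_file, stone_tray, mandrel from where it was at the start of the episode above 0.025 m).
It also fails if it takes over 67 s, if anything falls off the work surface, if the arm or the gripper's body presses on something with over 40 N, if the wrist force passes 120 N, or if a joint passes its speed limit or range.

## Working session

There is one attempt and no reset: what is moved stays moved. The work goes in short steps, Python scripts to look and compute and a shell command to move; the robot and the scene stay as the last step left them, time stands still between calls to the robot, and variables do not carry over. Pictures are saved under pics/ and viewed, on a budget of 10 in all, crops included, one or two more only if the job needs it, and the job is handed in when it is done.

```bash
mkdir -p pics; ls; python3 - <<'E'
from workcell import state, grab_frame, camera_info, workorder, env
import cv2
s=state();print(s)
for n in("top","side"):
    i=grab_frame(n);cv2.imwrite(f"pics/{n}0.png",cv2.resize(i[:,:,::-1],(800,600),interpolation=cv2.INTER_CUBIC));print(n,camera_info(n))
E
```

```text
pics
{'time_s': 0.0, 'qpos': array([ 6.72646410e+01,  1.83490341e+01,  8.97076014e+01,  1.75554826e-04,
        7.20432601e+01, -1.14834315e+00]), 'qvel': array([-0.01626596, -0.04486091, -0.0690245 ,  0.06642568,  0.05014714,
        0.029449  ]), 'effort': array([-2.08391881e-03, -4.12464809e+01, -2.31966877e+01,  7.26274517e-02,
        4.57011780e-02, -1.41608311e-04]), 'ee_pos': array([211.37183776, 534.18465689, 213.1383159 ]), 'ee_rot': array([-1.79900128e+02, -2.16888608e-03,  1.58412928e+02]), 'force': array([-0.46747227,  0.52346946, -0.15050311]), 'torque': array([-0.03044486,  0.01042702,  0.01559185]), 'gripper_width': 91.0049332299597}
top {'K': array([[369.51391353,   0.        , 252.24776124],
       [  0.        , 369.51391353, 188.13929607],
       [  0.        ,   0.        ,   1.        ]]), 'eye': array([ 457.58602466,  -17.34073677, 1293.27112629]), 'orientation': array([  6.55089126,   0.32299369, -88.57762489])}
side {'K': array([[413.57019438,   0.        , 256.02357812],
       [  0.        , 413.57019438, 190.164724  ],
       [  0.        ,   0.        ,   1.        ]]), 'eye': array([310.60533891, 782.701138  , 852.20143582]), 'orientation': array([  46.06096411,   -0.73888468, -159.59727263])}
```

View pics/top0.png

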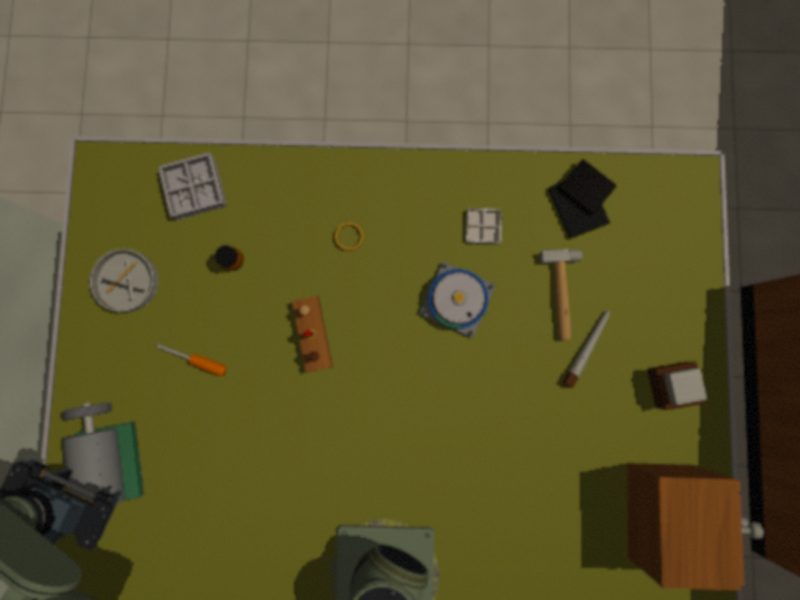

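View pics/side0.png

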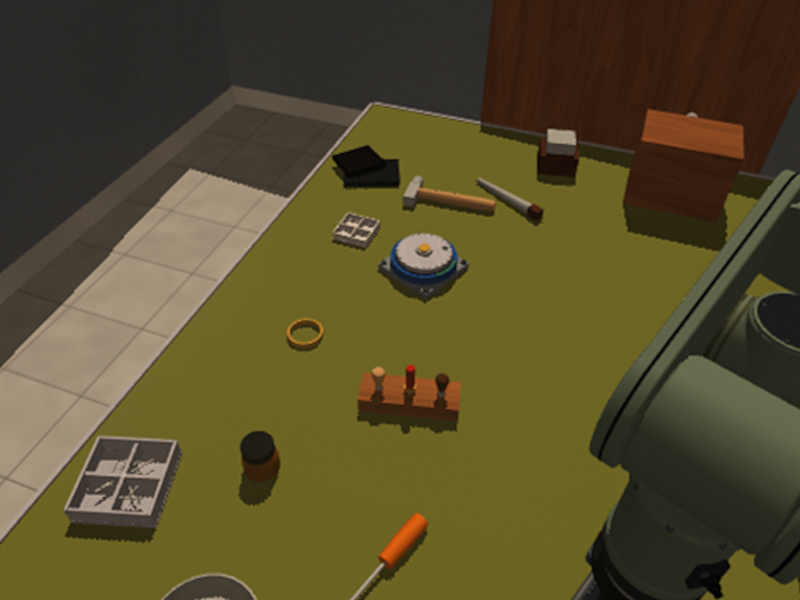

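The top view shows the stand with its pale graver at (303,311), the red pin at (308,333) and the dark graver at (313,356). The drum centre is near (457,298) and the collar's dark hole near (470,314). The side view shows the red pin's top at (411,367).

```bash
cat > h.py <<'E'
import numpy as np
from scipy.spatial.transform import Rotation as R
from workcell import state, grab_frame, camera_info
def ray(c,u,v):
    K=c["K"];p=np.linalg.solve(K,[u,v,1]);d=R.from_euler("xyz",c["orientation"],degrees=True).apply([p[0],-p[1],-1])
    return c["eye"],d
def at(c,u,v,z):
    e,d=ray(c,u,v);return e+d*(z-e[2])/d[2]
def proj(c,P):
    q=R.from_euler("xyz",c["orientation"],degrees=True).inv().apply(np.atleast_2d(P)-c["eye"])
    q=np.c_[q[:,0],-q[:,1],-q[:,2]]@c["K"].T;return q[:,:2]/q[:,2:]
def tri(a,b):
    (e,d),(f,g)=a,b
    d=d/np.linalg.norm(d);g=g/np.linalg.norm(g)
    s=np.linalg.lstsq(np.c_[d,-g],f-e,rcond=None)[0];p,q=e+s[0]*d,f+s[1]*g
    return (p+q)/2,np.linalg.norm(p-q)
def totool(P):  # shift in tool axes from measured TCP to world point, m
    s=state();return R.from_euler("xyz",s["ee_rot"],degrees=True).inv().apply(np.array(P)-s["ee_pos"])/1000
E
python3 - <<'E'
from h import *
import cv2
T=camera_info("top");S=camera_info("side");k=.64
print("pin top",at(T,308*k,333*k,86.5),at(S,411*k,367*k,86.5),tri(ray(T,308*k,333*k),ray(S,411*k,367*k)))
print("pale",at(T,303*k,311*k,73),"dark",at(T,313*k,356*k,73))
print("pale",at(S,379*k,371*k,73),"dark",at(S,442*k,379*k,73))
print("hub",at(T,458*k,297*k,55.5),at(S,425*k,248*k,55.5),"hole",at(T,470*k,314*k,46.5),at(S,446*k,248*k,46.5))
print(camera_info("wrist"))
i=grab_frame("top")[160:225,262:322];j=grab_frame("side")[140:195,235:305]
i=cv2.resize(i[:,:,::-1],(480,520),interpolation=cv2.INTER_CUBIC)
cv2.imwrite("pics/fx.png",i)
E
```

```text
pin top [509.53873262 170.79202848  86.5       ] [508.76304066 173.31684273  86.5       ] (array([509.55821481, 171.18897553,  83.80645017]), np.float64(0.19776087165032483))
pale [556.45737399 185.46496022  73.        ] dark [462.09781746 160.35284216  73.        ]
pale [555.94443115 187.98201402  73.        ] dark [459.68199881 167.98130067  73.        ]
hub [ 596.26238519 -144.60551233   55.5       ] [ 591.93043411 -141.38016588   55.5       ] hole [ 560.90151834 -171.92021929   46.5       ] [ 556.8438621  -166.73483796   46.5       ]
{'K': array([[338.17685405,   0.        , 255.4493089 ],
       [  0.        , 338.17685405, 194.35872353],
       [  0.        ,   0.        ,   1.        ]]), 'eye': array([136.11736533, 563.91772743, 382.27039992]), 'orientation': array([-16.63544991,   0.0717371 ,  68.3872597 ])}
```

View pics/fx.png

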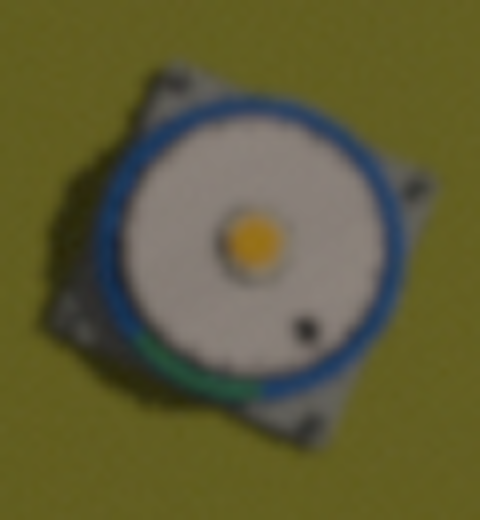

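The enlarged crop of the holder shows the hub at (254,240), the hole at (306,330), and the green arc from (140,340) to (262,390) with its middle near (195,375).

```bash
python3 - <<'E'
from h import *
T=camera_info("top")
f=lambda x,y,z:at(T,262+x/8,160+y/8,z)
c=f(254,240,57);h=f(306,330,46.5);m=f(193,374,36)
print(c,h,m,np.linalg.norm((h-c)[:2]),np.linalg.norm((m-c)[:2]))
a=lambda p:np.degrees(np.arctan2(*(p-c)[1::-1]));print(a(h),a(m))
print(totool([509.5,171.5,180]),state()['time_s'])
E
```

```text
[ 596.41628541 -146.56514575   57.        ] [ 559.87344498 -170.07277151   46.5       ] [ 540.79723307 -123.5219175    36.        ] 43.45097991853189 60.20356593966724
-147.24724856765727 157.49554881150934
[-0.41068006 -0.22773965  0.03366439] 0.2
```

```bash
python3 -m creep '[{"dx":-0.041,"dy":-0.0228,"dz":0.0034,"yaw":-7},{"dx":-0.082,"dy":-0.0455,"dz":0.0068,"yaw":-14},{"dx":-0.123,"dy":-0.0683,"dz":0.01,"yaw":-21},{"dx":-0.164,"dy":-0.091,"dz":0.0135,"yaw":-28},{"dx":-0.205,"dy":-0.114,"dz":0.017,"yaw":-35},{"dx":-0.246,"dy":-0.1366,"dz":0.02,"yaw":-35},{"dx":-0.287,"dy":-0.16,"dz":0.0237,"yaw":-35},{"dx":-0.329,"dy":-0.182,"dz":0.027,"yaw":-35},{"dx":-0.37,"dy":-0.205,"dz":0.03,"yaw":-35},{"dx":-0.4107,"dy":-0.2277,"dz":0.0337,"yaw":-35}]'
python3 -m creep '[{"dx":0},{"dx":0}]'
python3 - <<'E'
from h import *
import cv2
s=state();C=camera_info("wrist");print(s,C)
i=grab_frame("wrist");cv2.imwrite("pics/w1.png",cv2.resize(i[:,:,::-1],(800,600),interpolation=cv2.INTER_CUBIC))
print(proj(C,[[509.5,171.5,86.5],[509.5,171.5,40]])/.64)
E
```

```text
{'time_s': 0.2, 'qpos': array([ 6.72663616e+01,  1.83388001e+01,  8.96788810e+01,  6.56738258e-04,
        7.20432337e+01, -1.14441952e+00]), 'qvel': array([-0.16994903, -0.08363707, -0.25629766, -0.0049981 , -0.01480558,
       -0.04178046]), 'effort': array([-2.60608322e-04, -4.12349796e+01, -2.31933653e+01,  7.26420293e-02,
        4.33744665e-02, -8.53072220e-05]), 'ee_pos': array([211.4430193 , 534.40611537, 213.43553718]), 'ee_rot': array([-1.79939110e+02, -1.84103152e-03,  1.58410577e+02]), 'force': array([-0.2508952 , -0.20265435, -0.05075322]), 'torque': array([-0.00687885, -0.02666444, -0.00988102]), 'gripper_width': 91.3549289173015} {'K': array([[338.17685405,   0.        , 255.4493089 ],
       [  0.        , 338.17685405, 194.35872353],
       [  0.        ,   0.        ,   1.        ]]), 'eye': array([136.1430251 , 563.98070562, 382.50798356]), 'orientation': array([-1.66358269e+01,  4.12504903e-02,  6.83871653e+01])}
[[116.40961776 784.49993649]
 [143.30083312 723.83685949]]validation failed for argument at $[0]...
validation failed for argument at $[0]...
```

View pics/w1.png

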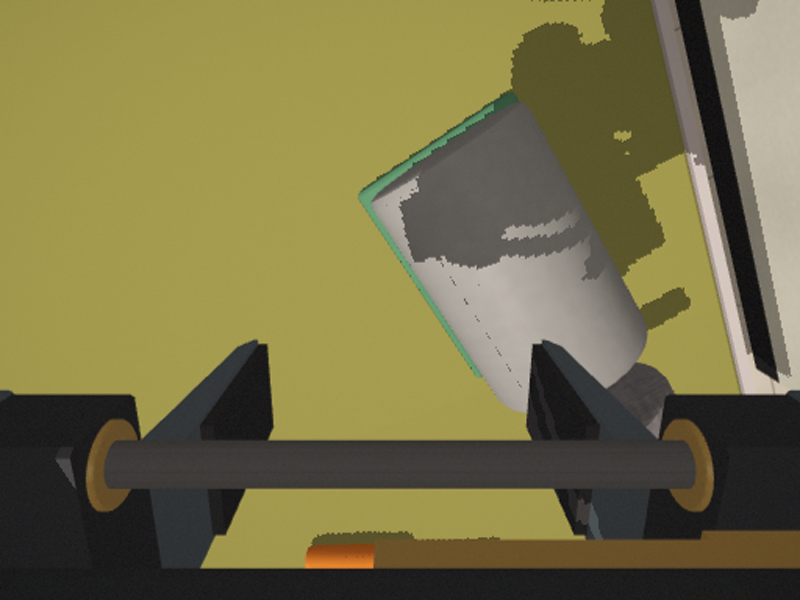

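The call was refused because the rows need every key. This picture is therefore of the start pose: the fingers and the vice, and no pin in view.

```bash
python3 -m creep '[{"dx":-0.041,"dy":-0.0228,"dz":0.0034,"yaw":-7,"hand":0.091},{"dx":-0.082,"dy":-0.0455,"dz":0.0068,"yaw":-14,"hand":0.091},{"dx":-0.123,"dy":-0.0683,"dz":0.01,"yaw":-21,"hand":0.091},{"dx":-0.164,"dy":-0.091,"dz":0.0135,"yaw":-28,"hand":0.091},{"dx":-0.205,"dy":-0.114,"dz":0.017,"yaw":-35,"hand":0.091},{"dx":-0.246,"dy":-0.1366,"dz":0.02,"yaw":-35,"hand":0.091},{"dx":-0.287,"dy":-0.16,"dz":0.0237,"yaw":-35,"hand":0.091},{"dx":-0.329,"dy":-0.182,"dz":0.027,"yaw":-35,"hand":0.091},{"dx":-0.37,"dy":-0.205,"dz":0.03,"yaw":-35,"hand":0.091},{"dx":-0.4107,"dy":-0.2277,"dz":0.0337,"yaw":-35,"hand":0.091}]' && python3 -m creep '[{"dx":0,"dy":0,"dz":0,"yaw":0,"hand":0.091},{"dx":0,"dy":0,"dz":0,"yaw":0,"hand":0.091},{"dx":0,"dy":0,"dz":0,"yaw":0,"hand":0.091}]'
python3 - <<'E'
from h import *
import cv2
s=state();C=camera_info("wrist");print(s["ee_pos"],s["ee_rot"],s["force"],s["time_s"])
i=grab_frame("wrist");cv2.imwrite("pics/w2.png",cv2.resize(i[:,:,::-1],(800,600),interpolation=cv2.INTER_CUBIC))
print(proj(C,[[509.5,171.5,86.5],[509.5,171.5,40]])/.64)
E
```

```text
time_s: 1.25
ee_pos: [510.7, 170.2, 180.3]
ee_rot: [180.0, 0.0, -166.6]
force: [1.4, 0.5, 0.5]
gripper_width: 91.0
time_s: 1.55
ee_pos: [509.0, 172.5, 180.2]
ee_rot: [180.0, -0.0, -166.6]
force: [-0.4, 0.2, -0.1]
gripper_width: 91.3
[509.00771029 172.48927974 180.22184597] [ 1.79969017e+02 -2.79588485e-02 -1.66555885e+02] [-0.3597265   0.18672505 -0.08785429] 1.55
[[397.92218916 309.05957545]
 [398.00782279 286.3207035 ]]
```

```bash
python3 - <<'E'
from workcell import state
s=state();print(s["qpos"],s["time_s"])
E
```

```text
[ 1.75114331e+01  1.63356735e+01  9.75969267e+01  3.01201236e-02
  6.60723154e+01 -8.59881991e+01] 1.6
```

View pics/w2.png

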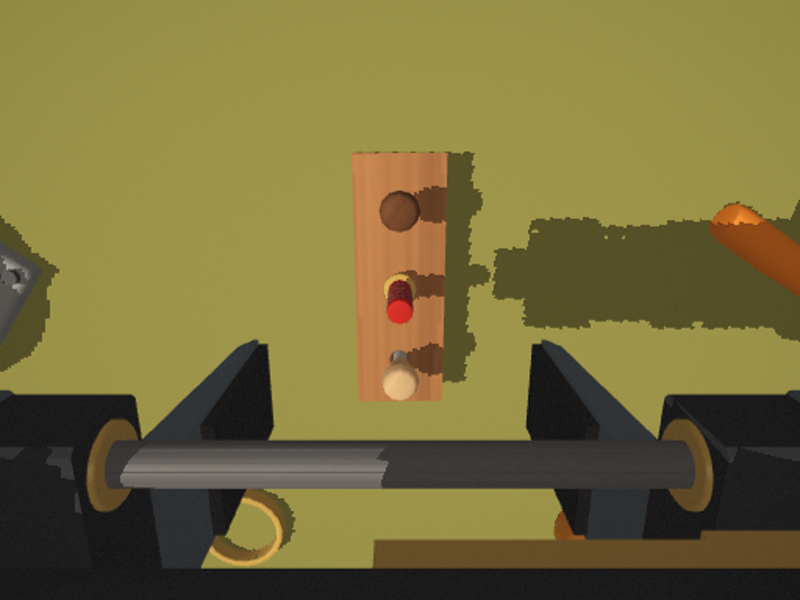

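The wrist picture shows the pin's red top centred at (400,312) and the stand square to the jaws, with a graver on each side of the pin along x.

```bash
python3 - <<'E'
from h import *
C=camera_info("wrist");k=.64
P=at(C,400*k,312*k,86.5);print(P)
for n,u,v in(("pale",400,380),("dark",399,211)):print(n,at(C,u*k,v*k,71))
print(totool([P[0],P[1],51]))
E
```

```text
[510.77425629 173.24840588  86.5       ]
pale [555.37991052 183.99284714  71.        ]
dark [461.83783462 161.00878307  71.        ]
[-1.90476284e-03 -6.03703190e-05  1.29352724e-01]
```

```bash
python3 -m creep '[{"dx":-0.001,"dy":0,"dz":0.03,"yaw":0,"hand":0.06},{"dx":-0.001,"dy":0,"dz":0.06,"yaw":0,"hand":0.06},{"dx":-0.001,"dy":0,"dz":0.09,"yaw":0,"hand":0.06},{"dx":-0.001,"dy":0,"dz":0.115,"yaw":0,"hand":0.06},{"dx":-0.001,"dy":0,"dz":0.129,"yaw":0,"hand":0.06},{"dx":-0.001,"dy":0,"dz":0.129,"yaw":0,"hand":0.06}]' 30 && python3 -m creep '[{"dx":0,"dy":0,"dz":0,"yaw":0,"hand":0.0},{"dx":0,"dy":0,"dz":0,"yaw":0,"hand":0.0},{"dx":0,"dy":0,"dz":0,"yaw":0,"hand":0.0},{"dx":0,"dy":0,"dz":0,"yaw":0,"hand":0.0},{"dx":0,"dy":0,"dz":0,"yaw":0,"hand":0.0},{"dx":0,"dy":0,"dz":0,"yaw":0,"hand":0.0},{"dx":0,"dy":0,"dz":0,"yaw":0,"hand":0.0}]' 30
```

```text
time_s: 2.2
ee_pos: [508.4, 172.9, 49.5]
ee_rot: [-180.0, -0.3, -166.5]
force: [0.7, 0.6, -0.2]
gripper_width: 60.4
time_s: 2.9
ee_pos: [510.8, 172.0, 51.4]
ee_rot: [180.0, 0.0, -166.6]
force: [-0.2, -0.1, 2.3]
gripper_width: 13.6
```

Gripped at 13.6 mm opening. Lift, then carry the pin over the holder.

```bash
python3 -m creep '[{"dx":0,"dy":0,"dz":-0.02,"yaw":0,"hand":0.0},{"dx":0,"dy":0,"dz":-0.05,"yaw":0,"hand":0.0},{"dx":0,"dy":0,"dz":-0.09,"yaw":0,"hand":0.0},{"dx":0.003,"dy":-0.035,"dz":-0.11,"yaw":0,"hand":0.0},{"dx":0.007,"dy":-0.08,"dz":-0.11,"yaw":0,"hand":0.0},{"dx":0.011,"dy":-0.125,"dz":-0.11,"yaw":0,"hand":0.0},{"dx":0.015,"dy":-0.17,"dz":-0.11,"yaw":0,"hand":0.0},{"dx":0.02,"dy":-0.215,"dz":-0.11,"yaw":0,"hand":0.0},{"dx":0.024,"dy":-0.26,"dz":-0.11,"yaw":0,"hand":0.0},{"dx":0.028,"dy":-0.3,"dz":-0.1,"yaw":0,"hand":0.0}]' 30 && python3 -m creep '[{"dx":0.002,"dy":-0.025,"dz":0.01,"yaw":0,"hand":0.0},{"dx":0.0036,"dy":-0.044,"dz":0.02,"yaw":0,"hand":0.0},{"dx":0.0036,"dy":-0.044,"dz":0.02,"yaw":0,"hand":0.0},{"dx":0.0036,"dy":-0.044,"dz":0.02,"yaw":0,"hand":0.0},{"dx":0.0036,"dy":-0.044,"dz":0.02,"yaw":0,"hand":0.0}]' 30
python3 - <<'E'
from h import *
import cv2
s=state();C=camera_info("wrist");print(s["ee_pos"],s["qpos"],s["force"],s["gripper_width"])
i=grab_frame("wrist");cv2.imwrite("pics/w3.png",cv2.resize(i[:,:,::-1],(800,600),interpolation=cv2.INTER_CUBIC))
e=s["ee_pos"]
print(proj(C,[[560,-170,46.5],[596,-145,55.5],[e[0],e[1],e[2]-41]])/.64)
for n in("top","side"):
  p=proj(camera_info(n),[e])[0];u,v=p.astype(int);print(n,u-32,v-24)
  i=grab_frame(n)[v-24:v+24,u-32:u+32];cv2.imwrite(f"pics/{n}3.png",cv2.resize(i[:,:,::-1],(640,480),interpolation=cv2.INTER_CUBIC))
E
```

```text
time_s: 3.9
ee_pos: [553.9, -128.7, 152.2]
ee_rot: [-179.9, 0.2, -166.6]
force: [-0.0, 0.7, -0.5]
gripper_width: 13.6
time_s: 4.4
ee_pos: [559.8, -168.7, 131.5]
ee_rot: [180.0, 0.0, -166.5]
force: [-0.1, 0.0, -1.5]
gripper_width: 13.4
[ 559.79098019 -168.7397387   131.53724322] [-1.79201828e+01  2.27351120e+01  9.54095221e+01  3.67024993e-02
  6.18498301e+01 -1.21410682e+02] [-0.06285172  0.02974616 -1.50174724] 13.360096875980371
[[397.5017842  313.34060229]
 [428.75709808 394.87839285]
 [400.2942972  345.09383778]]
top 271 175
side 254 111
```

View pics/w3.png

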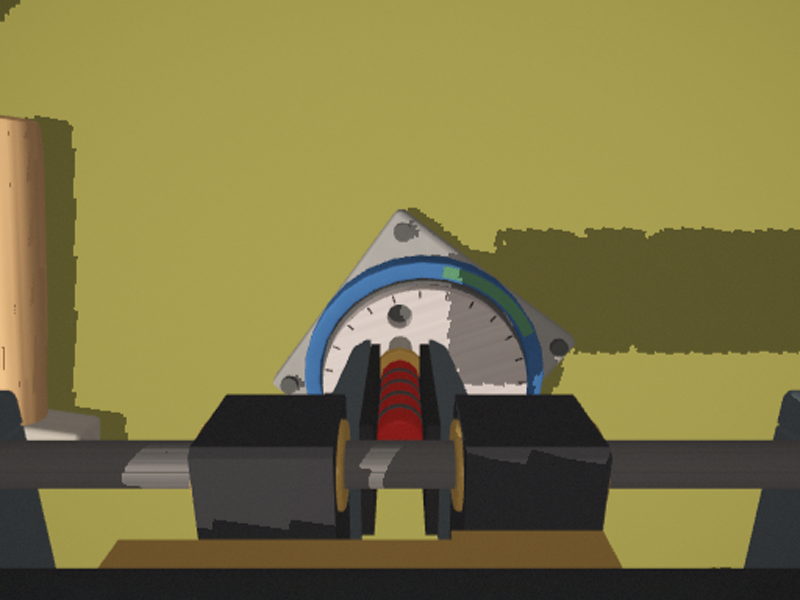

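The wrist picture shows the collar hole at (400,316) and the held pin upright, with its steel tip just in front of the hole. The base plate's bolts are at (403,232), (290,384) and (559,347). The green arc starts near (445,272).

```bash
python3 - <<'E'
from h import *
C=camera_info("wrist");k=.64
h=at(C,400*k,315.5*k,46.5);b=[at(C,u*k,v*k,16) for u,v in((403,232),(290,384),(559,347))]
c=(b[1]+b[2])/2
print("hole",h,"bolts",b,"centre",c,np.linalg.norm((h-c)[:2]))
print("diag",np.degrees(np.arctan2(*(b[0]-c)[1::-1])),np.linalg.norm(b[0]-c),np.linalg.norm(b[1]-c))
print("hole ang",np.degrees(np.arctan2(*(h-c)[1::-1])))
print(totool([h[0],h[1],131.5]))
E
```

```text
hole [ 561.07957452 -168.637897     46.5       ] bolts [array([ 524.17121571, -175.76964263,   16.        ]), array([ 627.06375499, -219.4268213 ,   16.        ]), array([567.90430737, -72.59930339,  16.        ])] centre [ 597.48403118 -146.01306234   16.        ] 42.8621932168103
diag -157.9084988893707 79.12157089821875 79.14884752189926
hole ang -148.13965637769098
[-1.15045260e-03 -7.80092940e-05  2.86505458e-04]
```

View pics/side3.png

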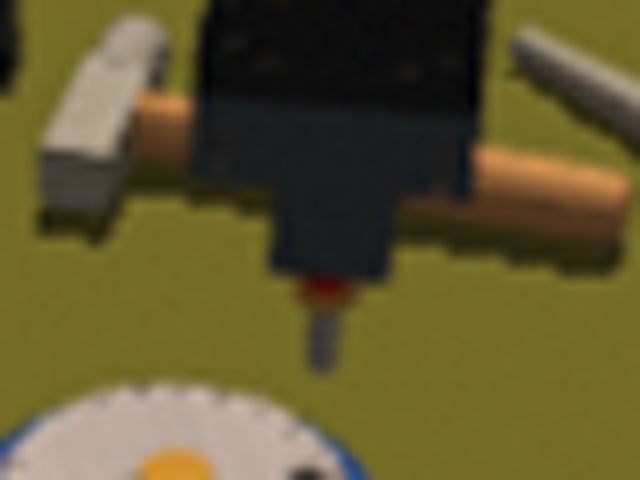

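The hole is at (561.1,-168.6) with a radius of 42.9 mm, against 42 specified. The fixture centre is near (597,-146) and the arc middle is at 157°. The side crop shows the pin upright under the fingers. Lowering over the hole.

```bash
python3 -m creep '[{"dx":-0.0014,"dy":0,"dz":0.015,"yaw":0,"hand":0.0},{"dx":-0.0014,"dy":0,"dz":0.03,"yaw":0,"hand":0.0},{"dx":-0.0014,"dy":0,"dz":0.039,"yaw":0,"hand":0.0},{"dx":-0.0014,"dy":0,"dz":0.039,"yaw":0,"hand":0.0},{"dx":-0.0014,"dy":0,"dz":0.039,"yaw":0,"hand":0.0}]' 20 && python3 -m creep '[{"dx":0,"dy":0,"dz":0.001,"yaw":0,"hand":0.0},{"dx":0,"dy":0,"dz":0.002,"yaw":0,"hand":0.0},{"dx":0,"dy":0,"dz":0.003,"yaw":0,"hand":0.0},{"dx":0,"dy":0,"dz":0.004,"yaw":0,"hand":0.0},{"dx":0,"dy":0,"dz":0.005,"yaw":0,"hand":0.0},{"dx":0,"dy":0,"dz":0.0055,"yaw":0,"hand":0.0},{"dx":0,"dy":0,"dz":0.006,"yaw":0,"hand":0.0},{"dx":0,"dy":0,"dz":0.006,"yaw":0,"hand":0.0}]' 20
```

```text
time_s: 5.05
ee_pos: [561.4, -169.4, 92.6]
ee_rot: [-180.0, 0.0, -166.6]
force: [0.5, -0.3, -0.6]
gripper_width: 13.1
time_s: 5.85
ee_pos: [561.1, -169.5, 86.1]
ee_rot: [180.0, -0.0, -166.6]
force: [-0.0, 0.3, -0.4]
gripper_width: 13.5
```

```bash
python3 -m creep '[{"dx":0,"dy":0.0008,"dz":0.0005,"yaw":0,"hand":0.0},{"dx":0,"dy":0.0008,"dz":0.001,"yaw":0,"hand":0.0},{"dx":0,"dy":0.0008,"dz":0.0015,"yaw":0,"hand":0.0},{"dx":0,"dy":0.0008,"dz":0.002,"yaw":0,"hand":0.0},{"dx":0,"dy":0.0008,"dz":0.002,"yaw":0,"hand":0.0}]' 20 && python3 -m creep '[{"dx":0,"dy":0,"dz":0.0005,"yaw":0,"hand":0.0},{"dx":0,"dy":0,"dz":0.001,"yaw":0,"hand":0.0},{"dx":0,"dy":0,"dz":0.0015,"yaw":0,"hand":0.0},{"dx":0,"dy":0,"dz":0.002,"yaw":0,"hand":0.0},{"dx":0,"dy":0,"dz":0.002,"yaw":0,"hand":0.0}]' 20
```

```text
time_s: 6.35
ee_pos: [560.8, -168.8, 84.1]
ee_rot: [180.0, -0.0, -166.6]
force: [1.0, 0.3, -1.0]
gripper_width: 13.5
time_s: 6.85
ee_pos: [560.8, -168.8, 82.1]
ee_rot: [180.0, -0.0, -166.6]
force: [-1.0, 0.0, -1.6]
gripper_width: 13.7
```

The pin is in the hole. Continuing to the bed by small steps.

```bash
python3 -m creep '[{"dx":0,"dy":0,"dz":0.001,"yaw":0,"hand":0.0},{"dx":0,"dy":0,"dz":0.002,"yaw":0,"hand":0.0},{"dx":0,"dy":0,"dz":0.003,"yaw":0,"hand":0.0},{"dx":0,"dy":0,"dz":0.0034,"yaw":0,"hand":0.0},{"dx":0,"dy":0,"dz":0.0034,"yaw":0,"hand":0.0},{"dx":0,"dy":0,"dz":0.0034,"yaw":0,"hand":0.0}]' 20 && python3 -m creep '[{"dx":0,"dy":0,"dz":0.0005,"yaw":0,"hand":0.0},{"dx":0,"dy":0,"dz":0.0005,"yaw":0,"hand":0.0},{"dx":0,"dy":0,"dz":0.0005,"yaw":0,"hand":0.0}]' 20; python3 -m creep '[{"dx":0,"dy":0,"dz":0.0005,"yaw":0,"hand":0.0},{"dx":0,"dy":0,"dz":0.0005,"yaw":0,"hand":0.0},{"dx":0,"dy":0,"dz":0.0005,"yaw":0,"hand":0.0}]' 20
```

```text
time_s: 7.45
ee_pos: [560.9, -168.8, 78.8]
ee_rot: [180.0, 0.0, -166.6]
force: [0.8, 0.5, -1.2]
gripper_width: 13.2
time_s: 7.75
ee_pos: [560.9, -168.8, 78.3]
ee_rot: [180.0, 0.0, -166.6]
force: [-0.2, 0.6, -0.2]
gripper_width: 13.5
time_s: 8.05
ee_pos: [560.9, -168.8, 77.8]
ee_rot: [180.0, -0.0, -166.6]
force: [0.1, 0.4, -0.2]
gripper_width: 13.8
```

```bash
python3 -m creep '[{"dx":0,"dy":0,"dz":0.0004,"yaw":0,"hand":0.0},{"dx":0,"dy":0,"dz":0.0004,"yaw":0,"hand":0.0},{"dx":0,"dy":0,"dz":0.0004,"yaw":0,"hand":0.0}]' 20 ; python3 -m creep '[{"dx":0,"dy":0,"dz":0.0004,"yaw":0,"hand":0.0},{"dx":0,"dy":0,"dz":0.0004,"yaw":0,"hand":0.0},{"dx":0,"dy":0,"dz":0.0004,"yaw":0,"hand":0.0}]' 20; python3 -m creep '[{"dx":0,"dy":0,"dz":0.0003,"yaw":0,"hand":0.0},{"dx":0,"dy":0,"dz":0.0003,"yaw":0,"hand":0.0},{"dx":0,"dy":0,"dz":0.0003,"yaw":0,"hand":0.0}]' 20
```

```text
time_s: 8.35
ee_pos: [560.9, -168.8, 77.5]
ee_rot: [-180.0, 0.0, -166.6]
force: [0.1, -0.9, 0.1]
gripper_width: 13.5
time_s: 8.65
ee_pos: [561.0, -168.8, 77.4]
ee_rot: [-180.0, 0.0, -166.6]
force: [-0.2, 1.2, 3.7]
gripper_width: 13.5
time_s: 8.95
ee_pos: [561.1, -168.8, 77.4]
ee_rot: [-180.0, 0.0, -166.6]
force: [-1.0, 0.3, 5.4]
gripper_width: 13.5
```

Contact came at TCP z 77.4, exactly as predicted. To get the radius right, I ease off and feel the hole's radial limits.

```bash
python3 -m creep '[{"dx":0,"dy":0,"dz":-0.0015,"yaw":0,"hand":0.0},{"dx":0.001,"dy":-0.0003,"dz":-0.0015,"yaw":0,"hand":0.0},{"dx":0.0019,"dy":-0.0006,"dz":-0.0015,"yaw":0,"hand":0.0},{"dx":0.0024,"dy":-0.0008,"dz":-0.0015,"yaw":0,"hand":0.0},{"dx":0.0024,"dy":-0.0008,"dz":-0.0015,"yaw":0,"hand":0.0},{"dx":0.0024,"dy":-0.0008,"dz":-0.0015,"yaw":0,"hand":0.0}]' 20 ; python3 -m creep '[{"dx":-0.001,"dy":0.0003,"dz":0,"yaw":0,"hand":0.0},{"dx":-0.002,"dy":0.0007,"dz":0,"yaw":0,"hand":0.0},{"dx":-0.003,"dy":0.001,"dz":0,"yaw":0,"hand":0.0},{"dx":-0.004,"dy":0.0013,"dz":0,"yaw":0,"hand":0.0},{"dx":-0.0048,"dy":0.0016,"dz":0,"yaw":0,"hand":0.0},{"dx":-0.0048,"dy":0.0016,"dz":0,"yaw":0,"hand":0.0},{"dx":-0.0048,"dy":0.0016,"dz":0,"yaw":0,"hand":0.0}]' 20
```

```text
time_s: 9.55
ee_pos: [559.0, -169.8, 78.0]
ee_rot: [180.0, 0.0, -166.6]
force: [1.1, 2.3, -2.2]
gripper_width: 13.3
time_s: 10.25
ee_pos: [562.5, -167.8, 78.2]
ee_rot: [-180.0, -0.1, -166.6]
force: [-2.0, -1.4, 0.2]
gripper_width: 13.2
```

```bash
cat > arc.py <<'E'
import sys;from h import *
# arc.py cmdx cmdy axisx axisy ang1 [ang2..]: tool-axis shifts (m) from commanded TCP to points on the 42 mm circle
x,y,ax,ay,*an=map(float,sys.argv[1:])
Rt=R.from_euler("xyz",[180,0,-166.6],degrees=True).inv()
for a in an:
    t=np.radians(a);p=np.array([ax+42*np.cos(t),ay+42*np.sin(t),0]);d=Rt.apply(p-[x,y,0])/1000
    print(a,d[:2].round(4),p[:2].round(1))
E
python3 - <<'E'
from h import *
Rt=R.from_euler("xyz",[180,0,-166.6],degrees=True)
print(np.array([560.9,-168.8,0])+Rt.apply([-2.4,.8,0]))
E
python3 arc.py 563.05 -167.46 596.4 -146.6 212 208 204 200 196 192 188 186
```

```text
[ 5.63049264e+02 -1.67465584e+02  9.79717439e-17]
212.0 [ 0.0025 -0.0008] [ 560.8 -168.9]
208.0 [0.0034 0.002 ] [ 559.3 -166.3]
204.0 [0.004  0.0048] [ 558.  -163.7]
200.0 [0.0044 0.0077] [ 556.9 -161. ]
196.0 [0.0047 0.0107] [ 556.  -158.2]
192.0 [0.0047 0.0136] [ 555.3 -155.3]
188.0 [0.0045 0.0165] [ 554.8 -152.4]
186.0 [0.0044 0.018 ] [ 554.6 -151. ]
```

```bash
python3 -m creep '[{"dx":0.0025,"dy":-0.0008,"dz":0,"yaw":0,"hand":0.0},{"dx":0.0034,"dy":0.002,"dz":0,"yaw":0,"hand":0.0},{"dx":0.004,"dy":0.0048,"dz":0,"yaw":0,"hand":0.0},{"dx":0.0044,"dy":0.0077,"dz":0,"yaw":0,"hand":0.0},{"dx":0.0047,"dy":0.0107,"dz":0,"yaw":0,"hand":0.0},{"dx":0.0047,"dy":0.0136,"dz":0,"yaw":0,"hand":0.0},{"dx":0.0045,"dy":0.0165,"dz":0,"yaw":0,"hand":0.0},{"dx":0.0044,"dy":0.018,"dz":0,"yaw":0,"hand":0.0},{"dx":0.0044,"dy":0.018,"dz":0,"yaw":0,"hand":0.0}]' 20
```

```text
time_s: 11.15
ee_pos: [554.5, -150.5, 78.3]
ee_rot: [180.0, -0.0, -166.6]
force: [0.3, -0.8, 0.2]
gripper_width: 13.5
```

```bash
python3 -m creep '[{"dx":0.001,"dy":0.0001,"dz":0,"yaw":0,"hand":0.0},{"dx":0.002,"dy":0.0003,"dz":0,"yaw":0,"hand":0.0},{"dx":0.0025,"dy":0.0003,"dz":0,"yaw":0,"hand":0.0},{"dx":0.0025,"dy":0.0003,"dz":0,"yaw":0,"hand":0.0},{"dx":0.0025,"dy":0.0003,"dz":0,"yaw":0,"hand":0.0}]' 20 ; python3 -m creep '[{"dx":-0.001,"dy":-0.0001,"dz":0,"yaw":0,"hand":0.0},{"dx":-0.002,"dy":-0.0003,"dz":0,"yaw":0,"hand":0.0},{"dx":-0.003,"dy":-0.0004,"dz":0,"yaw":0,"hand":0.0},{"dx":-0.004,"dy":-0.0005,"dz":0,"yaw":0,"hand":0.0},{"dx":-0.005,"dy":-0.0006,"dz":0,"yaw":0,"hand":0.0},{"dx":-0.005,"dy":-0.0006,"dz":0,"yaw":0,"hand":0.0},{"dx":-0.005,"dy":-0.0006,"dz":0,"yaw":0,"hand":0.0}]' 20
```

```text
time_s: 11.65
ee_pos: [552.8, -151.2, 78.4]
ee_rot: [-180.0, 0.1, -166.6]
force: [3.9, -0.4, -1.9]
gripper_width: 13.4
time_s: 12.35
ee_pos: [556.0, -150.6, 77.8]
ee_rot: [179.9, -0.1, -166.6]
force: [-1.8, -1.9, -1.2]
gripper_width: 13.6
```

The radial midpoint at 186° agrees with the predicted circle to within 0.2 mm. Pressing lightly and sweeping now.

```bash
python3 arc.py 557.1 -150.7 596.4 -146.6 186 185 184 183 182 181; for a in 181 176 171 166 161 156 151 146 141 136; do python3 - $a <<'E'
import sys,os
import numpy as np
a=float(sys.argv[1]);t=np.radians(a)
os.system("python3 arc.py %f %f 596.4 -146.6 "%(596.4+42*np.cos(t),-146.6+42*np.sin(t))+" ".join(str(a-i) for i in range(1,6)))
E
done
```

```text
186.0 [0.0025 0.0003] [ 554.6 -151. ]
185.0 [0.0024 0.001 ] [ 554.6 -150.3]
184.0 [0.0023 0.0017] [ 554.5 -149.5]
183.0 [0.0021 0.0025] [ 554.5 -148.8]
182.0 [0.002  0.0032] [ 554.4 -148.1]
181.0 [0.0018 0.0039] [ 554.4 -147.3]
180.0 [-0.0002  0.0007] [ 554.4 -146.6]
179.0 [-0.0003  0.0014] [ 554.4 -145.9]
178.0 [-0.0005  0.0021] [ 554.4 -145.1]
177.0 [-0.0007  0.0028] [ 554.5 -144.4]
176.0 [-0.0009  0.0035] [ 554.5 -143.7]
175.0 [-0.0002  0.0007] [ 554.6 -142.9]
174.0 [-0.0005  0.0014] [ 554.6 -142.2]
173.0 [-0.0007  0.0021] [ 554.7 -141.5]
172.0 [-0.001   0.0028] [ 554.8 -140.8]
171.0 [-0.0012  0.0034] [ 554.9 -140. ]
170.0 [-0.0003  0.0007] [ 555.  -139.3]
169.0 [-0.0006  0.0013] [ 555.2 -138.6]
168.0 [-0.0009  0.002 ] [ 555.3 -137.9]
167.0 [-0.0012  0.0027] [ 555.5 -137.2]
166.0 [-0.0015  0.0033] [ 555.6 -136.4]
165.0 [-0.0003  0.0006] [ 555.8 -135.7]
164.0 [-0.0007  0.0013] [ 556. -135.]
163.0 [-0.0011  0.0019] [ 556.2 -134.3]
162.0 [-0.0014  0.0026] [ 556.5 -133.6]
161.0 [-0.0018  0.0032] [ 556.7 -132.9]
160.0 [-0.0004  0.0006] [ 556.9 -132.2]
159.0 [-0.0008  0.0012] [ 557.2 -1
[... 425 characters left out ...]
016] [ 560.8 -124.3]
147.0 [-0.0021  0.0021] [ 561.2 -123.7]
146.0 [-0.0026  0.0026] [ 561.6 -123.1]
145.0 [-0.0005  0.0005] [ 562.  -122.5]
144.0 [-0.0011  0.001 ] [ 562.4 -121.9]
143.0 [-0.0017  0.0014] [ 562.9 -121.3]
142.0 [-0.0022  0.0019] [ 563.3 -120.7]
141.0 [-0.0028  0.0024] [ 563.8 -120.2]
140.0 [-0.0006  0.0004] [ 564.2 -119.6]
139.0 [-0.0012  0.0009] [ 564.7 -119. ]
138.0 [-0.0018  0.0013] [ 565.2 -118.5]
137.0 [-0.0024  0.0017] [ 565.7 -118. ]
136.0 [-0.003   0.0021] [ 566.2 -117.4]
135.0 [-0.0006  0.0004] [ 566.7 -116.9]
134.0 [-0.0012  0.0008] [ 567.2 -116.4]
133.0 [-0.0019  0.0011] [ 567.8 -115.9]
132.0 [-0.0025  0.0015] [ 568.3 -115.4]
131.0 [-0.0032  0.0018] [ 568.8 -114.9]
```

```bash
python3 -m creep '[{"dx":0.0025,"dy":0.0003,"dz":0,"yaw":0,"hand":0.0},{"dx":0.0025,"dy":0.0003,"dz":0.001,"yaw":0,"hand":0.0},{"dx":0.0025,"dy":0.0003,"dz":0.0016,"yaw":0,"hand":0.0},{"dx":0.0025,"dy":0.0003,"dz":0.0016,"yaw":0,"hand":0.0}]' 20; python3 -m creep '[{"dx":-0.0001,"dy":0.0007,"dz":0,"yaw":0,"hand":0.0},{"dx":-0.0002,"dy":0.0014,"dz":0,"yaw":0,"hand":0.0},{"dx":-0.0004,"dy":0.0022,"dz":0,"yaw":0,"hand":0.0},{"dx":-0.0005,"dy":0.0029,"dz":0,"yaw":0,"hand":0.0},{"dx":-0.0007,"dy":0.0036,"dz":0,"yaw":0,"hand":0.0}]' 20
```

```text
time_s: 12.75
ee_pos: [555.0, -150.8, 77.4]
ee_rot: [-180.0, 0.1, -166.6]
force: [-1.1, 0.3, 4.4]
gripper_width: 13.5
time_s: 13.25
ee_pos: [555.2, -149.0, 77.4]
ee_rot: [-179.8, 0.1, -166.5]
force: [-0.4, -4.9, 5.2]
gripper_width: 13.7
```

```bash
python3 -m creep '[{"dx":0.0004,"dy":0.0007,"dz":0,"yaw":0,"hand":0.0},{"dx":0.0003,"dy":0.0014,"dz":0,"yaw":0,"hand":0.0},{"dx":0.0001,"dy":0.0021,"dz":0,"yaw":0,"hand":0.0},{"dx":-0.0001,"dy":0.0028,"dz":0,"yaw":0,"hand":0.0},{"dx":-0.0003,"dy":0.0035,"dz":0,"yaw":0,"hand":0.0}]' 20; python3 -m creep '[{"dx":-0.0002,"dy":0.0007,"dz":0,"yaw":0,"hand":0.0},{"dx":-0.0005,"dy":0.0014,"dz":0,"yaw":0,"hand":0.0},{"dx":-0.0007,"dy":0.0021,"dz":0,"yaw":0,"hand":0.0}]' 20
```

```text
time_s: 13.75
ee_pos: [555.1, -145.2, 77.4]
ee_rot: [-179.8, 0.1, -166.5]
force: [-0.6, -4.7, 4.8]
gripper_width: 13.8
time_s: 14.05
ee_pos: [555.3, -143.1, 77.3]
ee_rot: [-179.8, 0.1, -166.5]
force: [1.1, -5.3, 5.4]
gripper_width: 13.6
```

```bash
python3 -m creep '[{"dx":0.0005,"dy":0.0007,"dz":0,"yaw":0,"hand":0.0},{"dx":0.0003,"dy":0.0013,"dz":0,"yaw":0,"hand":0.0},{"dx":0.0,"dy":0.002,"dz":0,"yaw":0,"hand":0.0},{"dx":-0.0003,"dy":0.0027,"dz":0,"yaw":0,"hand":0.0}]' 20; python3 -m creep '[{"dx":-0.0003,"dy":0.0007,"dz":0,"yaw":0,"hand":0.0},{"dx":-0.0006,"dy":0.0013,"dz":0,"yaw":0,"hand":0.0},{"dx":-0.0009,"dy":0.002,"dz":0,"yaw":0,"hand":0.0}]' 20
```

```text
time_s: 14.45
ee_pos: [555.0, -140.1, 77.3]
ee_rot: [-179.8, 0.1, -166.6]
force: [0.4, -5.8, 5.2]
gripper_width: 13.6
time_s: 14.75
ee_pos: [555.3, -138.0, 77.4]
ee_rot: [-179.8, 0.1, -166.6]
force: [-0.0, -5.4, 5.6]
gripper_width: 13.1
```

```bash
python3 -m creep '[{"dx":-0.0003,"dy":0.0006,"dz":0,"yaw":0,"hand":0.0},{"dx":-0.0007,"dy":0.0013,"dz":0,"yaw":0,"hand":0.0},{"dx":-0.0011,"dy":0.0019,"dz":0,"yaw":0,"hand":0.0},{"dx":-0.0014,"dy":0.0026,"dz":0,"yaw":0,"hand":0.0}]' 20; python3 -m creep '[{"dx":-0.0004,"dy":0.0006,"dz":0,"yaw":0,"hand":0.0},{"dx":-0.0008,"dy":0.0012,"dz":0,"yaw":0,"hand":0.0},{"dx":-0.0012,"dy":0.0018,"dz":0,"yaw":0,"hand":0.0}]' 20
```

```text
time_s: 15.15
ee_pos: [555.8, -135.2, 77.4]
ee_rot: [-179.8, 0.1, -166.5]
force: [-0.1, -5.6, 5.6]
gripper_width: 13.5
time_s: 15.45
ee_pos: [556.4, -133.2, 77.3]
ee_rot: [-179.8, 0.1, -166.5]
force: [-0.3, -7.0, 6.0]
gripper_width: 13.8
```

```bash
python3 -m creep '[{"dx":-0.0004,"dy":0.0006,"dz":0,"yaw":0,"hand":0.0},{"dx":-0.0008,"dy":0.0012,"dz":0,"yaw":0,"hand":0.0},{"dx":-0.0013,"dy":0.0018,"dz":0,"yaw":0,"hand":0.0},{"dx":-0.0018,"dy":0.0024,"dz":0,"yaw":0,"hand":0.0}]' 20; python3 -m creep '[{"dx":-0.0005,"dy":0.0006,"dz":0,"yaw":0,"hand":0.0},{"dx":-0.001,"dy":0.0011,"dz":0,"yaw":0,"hand":0.0},{"dx":-0.0014,"dy":0.0017,"dz":0,"yaw":0,"hand":0.0}]' 20
```

```text
time_s: 15.85
ee_pos: [557.3, -130.5, 77.3]
ee_rot: [-179.8, 0.0, -166.5]
force: [-0.7, -6.2, 7.2]
gripper_width: 13.6
time_s: 16.15
ee_pos: [558.1, -128.6, 77.3]
ee_rot: [-179.8, 0.0, -166.5]
force: [-1.7, -6.4, 6.3]
gripper_width: 13.6
```

```bash
python3 -m creep '[{"dx":-0.0007,"dy":0.0005,"dz":-0.0001,"yaw":0,"hand":0.0},{"dx":-0.0012,"dy":0.001,"dz":-0.0001,"yaw":0,"hand":0.0},{"dx":-0.0017,"dy":0.0015,"dz":-0.0001,"yaw":0,"hand":0.0},{"dx":-0.0022,"dy":0.002,"dz":-0.0001,"yaw":0,"hand":0.0}]' 20; python3 -m creep '[{"dx":-0.0005,"dy":0.0005,"dz":0,"yaw":0,"hand":0.0},{"dx":-0.0011,"dy":0.001,"dz":0,"yaw":0,"hand":0.0},{"dx":-0.0016,"dy":0.0015,"dz":0,"yaw":0,"hand":0.0}]' 20
```

```text
time_s: 16.55
ee_pos: [559.4, -126.0, 77.3]
ee_rot: [-179.9, -0.0, -166.5]
force: [-2.0, -6.0, 7.7]
gripper_width: 13.3
time_s: 16.85
ee_pos: [560.4, -124.2, 77.3]
ee_rot: [-179.9, -0.1, -166.5]
force: [-2.3, -7.3, 6.8]
gripper_width: 13.2
```

```bash
python3 -m creep '[{"dx":-0.0009,"dy":0.0004,"dz":-0.0001,"yaw":0,"hand":0.0},{"dx":-0.0015,"dy":0.0008,"dz":-0.0001,"yaw":0,"hand":0.0},{"dx":-0.0021,"dy":0.0013,"dz":-0.0001,"yaw":0,"hand":0.0},{"dx":-0.0027,"dy":0.0017,"dz":-0.0001,"yaw":0,"hand":0.0}]' 20; python3 -m creep '[{"dx":-0.0006,"dy":0.0004,"dz":0,"yaw":0,"hand":0.0},{"dx":-0.0012,"dy":0.0009,"dz":0,"yaw":0,"hand":0.0},{"dx":-0.0018,"dy":0.0013,"dz":0,"yaw":0,"hand":0.0}]' 20
```

```text
time_s: 17.25
ee_pos: [562.2, -121.8, 77.3]
ee_rot: [-179.9, -0.1, -166.5]
force: [-2.9, -5.8, 7.7]
gripper_width: 13.7
time_s: 17.55
ee_pos: [563.7, -120.0, 77.2]
ee_rot: [-179.9, -0.1, -166.5]
force: [-2.5, -5.9, 6.1]
gripper_width: 13.6
```

```bash
python3 -m creep '[{"dx":-0.0006,"dy":0.0004,"dz":0,"yaw":0,"hand":0.0},{"dx":-0.0012,"dy":0.0008,"dz":0,"yaw":0,"hand":0.0},{"dx":-0.0018,"dy":0.0012,"dz":0,"yaw":0,"hand":0.0},{"dx":-0.0025,"dy":0.0016,"dz":0,"yaw":0,"hand":0.0}]' 20; python3 -m creep '[{"dx":-0.0006,"dy":0.0004,"dz":0,"yaw":0,"hand":0.0},{"dx":-0.0013,"dy":0.0007,"dz":0,"yaw":0,"hand":0.0},{"dx":-0.0019,"dy":0.001,"dz":0,"yaw":0,"hand":0.0}]' 20;  python3 -m creep '[{"dx":-0.0006,"dy":0.0003,"dz":0,"yaw":0,"hand":0.0},{"dx":-0.0013,"dy":0.0006,"dz":0,"yaw":0,"hand":0.0},{"dx":-0.0019,"dy":0.0009,"dz":0,"yaw":0,"hand":0.0}]' 20
```

```text
time_s: 17.95
ee_pos: [565.5, -117.7, 77.0]
ee_rot: [-179.9, -0.1, -166.5]
force: [-2.8, -4.8, 6.1]
gripper_width: 13.7
time_s: 18.25
ee_pos: [567.8, -115.0, 76.3]
ee_rot: [179.9, -0.0, -166.6]
force: [0.9, -2.5, 0.6]
gripper_width: 13.3
time_s: 18.55
ee_pos: [569.2, -113.9, 76.4]
ee_rot: [180.0, -0.1, -166.6]
force: [-1.3, -3.0, -0.1]
gripper_width: 13.2
```

The pin dropped: z went from 77.3 to 76.3 and the press fell to 0 N, at about 131°. Easing the side load and going down to the plug.

```bash
python3 -m creep '[{"dx":0.0008,"dy":-0.0004,"dz":0,"yaw":0,"hand":0.0},{"dx":0.0008,"dy":-0.0004,"dz":0.0004,"yaw":0,"hand":0.0},{"dx":0.0008,"dy":-0.0004,"dz":0.0008,"yaw":0,"hand":0.0},{"dx":0.0008,"dy":-0.0004,"dz":0.0008,"yaw":0,"hand":0.0}]' 20; python3 -m creep '[{"dx":0,"dy":0,"dz":0.0004,"yaw":0,"hand":0.0},{"dx":0,"dy":0,"dz":0.0004,"yaw":0,"hand":0.0},{"dx":0,"dy":0,"dz":0.0004,"yaw":0,"hand":0.0}]' 20
```

```text
time_s: 18.95
ee_pos: [568.9, -114.4, 75.9]
ee_rot: [180.0, -0.0, -166.6]
force: [-0.2, -0.8, 0.4]
gripper_width: 13.6
time_s: 19.25
ee_pos: [569.0, -114.5, 75.6]
ee_rot: [180.0, -0.0, -166.6]
force: [-1.3, 0.2, -0.8]
gripper_width: 13.6
```

```bash
python3 -m creep '[{"dx":0,"dy":0,"dz":0.0005,"yaw":0,"hand":0.0},{"dx":0,"dy":0,"dz":0.001,"yaw":0,"hand":0.0},{"dx":0,"dy":0,"dz":0.001,"yaw":0,"hand":0.0},{"dx":0,"dy":0,"dz":0.001,"yaw":0,"hand":0.0}]' 30; python3 -m creep '[{"dx":0,"dy":0,"dz":0.0003,"yaw":0,"hand":0.0},{"dx":0,"dy":0,"dz":0.0006,"yaw":0,"hand":0.0},{"dx":0,"dy":0,"dz":0.0006,"yaw":0,"hand":0.0},{"dx":0,"dy":0,"dz":0.0006,"yaw":0,"hand":0.0}]' 30
```

```text
time_s: 19.65
ee_pos: [569.2, -114.6, 75.1]
ee_rot: [-180.0, 0.0, -166.6]
force: [-3.3, -0.3, 4.5]
gripper_width: 13.8
time_s: 20.05
ee_pos: [569.1, -114.6, 74.4]
ee_rot: [180.0, 0.0, -166.6]
force: [-1.3, -0.1, 5.4]
gripper_width: 13.2
```

The plug is giving way at about 5 N. Continuing down.

```bash
python3 -m creep '[{"dx":0,"dy":0,"dz":0.0004,"yaw":0,"hand":0.0},{"dx":0,"dy":0,"dz":0.0008,"yaw":0,"hand":0.0},{"dx":0,"dy":0,"dz":0.0012,"yaw":0,"hand":0.0},{"dx":0,"dy":0,"dz":0.0016,"yaw":0,"hand":0.0},{"dx":0,"dy":0,"dz":0.002,"yaw":0,"hand":0.0},{"dx":0,"dy":0,"dz":0.0024,"yaw":0,"hand":0.0}]' 30; python3 -m creep '[{"dx":0,"dy":0,"dz":0.0004,"yaw":0,"hand":0.0},{"dx":0,"dy":0,"dz":0.0008,"yaw":0,"hand":0.0},{"dx":0,"dy":0,"dz":0.0012,"yaw":0,"hand":0.0},{"dx":0,"dy":0,"dz":0.0016,"yaw":0,"hand":0.0},{"dx":0,"dy":0,"dz":0.002,"yaw":0,"hand":0.0},{"dx":0,"dy":0,"dz":0.0024,"yaw":0,"hand":0.0}]' 30
```

```text
time_s: 20.65
ee_pos: [569.2, -114.6, 72.3]
ee_rot: [-180.0, 0.0, -166.6]
force: [-2.4, -0.4, 6.6]
gripper_width: 13.2
time_s: 21.25
ee_pos: [569.2, -114.7, 69.9]
ee_rot: [-180.0, 0.0, -166.6]
force: [-2.5, 0.0, 7.9]
gripper_width: 13.3
```

```bash
python3 -m creep '[{"dx":0.0003,"dy":0,"dz":0.0004,"yaw":0,"hand":0.0},{"dx":0.0003,"dy":0,"dz":0.0008,"yaw":0,"hand":0.0},{"dx":0.0003,"dy":0,"dz":0.0012,"yaw":0,"hand":0.0},{"dx":0.0003,"dy":0,"dz":0.0016,"yaw":0,"hand":0.0},{"dx":0.0003,"dy":0,"dz":0.002,"yaw":0,"hand":0.0},{"dx":0.0003,"dy":0,"dz":0.0024,"yaw":0,"hand":0.0},{"dx":0.0003,"dy":0,"dz":0.0028,"yaw":0,"hand":0.0}]' 30; python3 -m creep '[{"dx":0,"dy":0,"dz":0.0004,"yaw":0,"hand":0.0},{"dx":0,"dy":0,"dz":0.0008,"yaw":0,"hand":0.0},{"dx":0,"dy":0,"dz":0.0012,"yaw":0,"hand":0.0},{"dx":0,"dy":0,"dz":0.0016,"yaw":0,"hand":0.0},{"dx":0,"dy":0,"dz":0.002,"yaw":0,"hand":0.0},{"dx":0,"dy":0,"dz":0.0024,"yaw":0,"hand":0.0},{"dx":0,"dy":0,"dz":0.0028,"yaw":0,"hand":0.0}]' 30
```

```text
time_s: 21.95
ee_pos: [569.1, -114.8, 67.2]
ee_rot: [-180.0, 0.1, -166.6]
force: [-1.1, -0.1, 6.5]
gripper_width: 13.2
time_s: 22.65
ee_pos: [569.1, -114.8, 64.4]
ee_rot: [-180.0, 0.1, -166.6]
force: [-2.5, 0.3, 7.5]
gripper_width: 13.1
```

```bash
python3 -m creep '[{"dx":0,"dy":0,"dz":0.0004,"yaw":0,"hand":0.0},{"dx":0,"dy":0,"dz":0.0008,"yaw":0,"hand":0.0},{"dx":0,"dy":0,"dz":0.0012,"yaw":0,"hand":0.0},{"dx":0,"dy":0,"dz":0.0016,"yaw":0,"hand":0.0},{"dx":0,"dy":0,"dz":0.002,"yaw":0,"hand":0.0},{"dx":0,"dy":0,"dz":0.0024,"yaw":0,"hand":0.0}]' 30; python3 -m creep '[{"dx":0,"dy":0,"dz":0.0004,"yaw":0,"hand":0.0},{"dx":0,"dy":0,"dz":0.0008,"yaw":0,"hand":0.0},{"dx":0,"dy":0,"dz":0.0008,"yaw":0,"hand":0.0}]' 30; python3 -m creep '[{"dx":0,"dy":0,"dz":0.0004,"yaw":0,"hand":0.0},{"dx":0,"dy":0,"dz":0.0006,"yaw":0,"hand":0.0},{"dx":0,"dy":0,"dz":0.0006,"yaw":0,"hand":0.0}]' 30
```

```text
time_s: 23.25
ee_pos: [569.0, -114.8, 62.0]
ee_rot: [-180.0, 0.1, -166.6]
force: [-2.6, -0.2, 7.0]
gripper_width: 13.2
time_s: 23.55
ee_pos: [569.0, -114.8, 61.4]
ee_rot: [-180.0, 0.1, -166.6]
force: [-2.1, -0.2, 9.1]
gripper_width: 13.3
time_s: 23.85
ee_pos: [569.0, -114.9, 61.4]
ee_rot: [-180.0, 0.1, -166.6]
force: [-3.5, 0.2, 11.8]
gripper_width: 13.3
```

The pin stopped at 61.4, the predicted home height, with the force rising. Easing off, opening and retreating straight up.

```bash
python3 -m creep '[{"dx":0,"dy":0,"dz":-0.001,"yaw":0,"hand":0.0},{"dx":0,"dy":0,"dz":-0.001,"yaw":0,"hand":0.0},{"dx":0,"dy":0,"dz":-0.001,"yaw":0,"hand":0.05},{"dx":0,"dy":0,"dz":-0.001,"yaw":0,"hand":0.05},{"dx":0,"dy":0,"dz":-0.001,"yaw":0,"hand":0.05},{"dx":0,"dy":0,"dz":-0.001,"yaw":0,"hand":0.05},{"dx":0,"dy":0,"dz":-0.001,"yaw":0,"hand":0.05}]' 30 && python3 -m creep '[{"dx":0,"dy":0,"dz":-0.01,"yaw":0,"hand":0.05},{"dx":0,"dy":0,"dz":-0.03,"yaw":0,"hand":0.05},{"dx":0,"dy":0,"dz":-0.06,"yaw":0,"hand":0.05},{"dx":0,"dy":0,"dz":-0.09,"yaw":0,"hand":0.05},{"dx":0,"dy":0,"dz":-0.12,"yaw":0,"hand":0.05},{"dx":0,"dy":0,"dz":-0.12,"yaw":0,"hand":0.05},{"dx":0,"dy":0,"dz":-0.12,"yaw":0,"hand":0.05}]'
python3 - <<'E'
from h import *
import cv2
C=camera_info("wrist")
i=grab_frame("wrist");cv2.imwrite("pics/w4.png",cv2.resize(i[:,:,::-1],(800,600),interpolation=cv2.INTER_CUBIC))
print(state()["gripper_width"],proj(C,[[569,-114.8,96.5],[569,-114.8,50.5]])/.64)
E
```

```text
time_s: 24.55
ee_pos: [568.7, -114.6, 60.6]
ee_rot: [180.0, -0.0, -166.6]
force: [-0.3, -0.5, -0.4]
gripper_width: 49.3
time_s: 25.25
ee_pos: [568.9, -114.7, 181.8]
ee_rot: [-180.0, 0.1, -166.6]
force: [0.1, 0.4, 0.6]
gripper_width: 50.0
49.80393719725599 [[399.99167996 313.29648146]
 [399.88143262 289.40980779]]
```

View pics/w4.png

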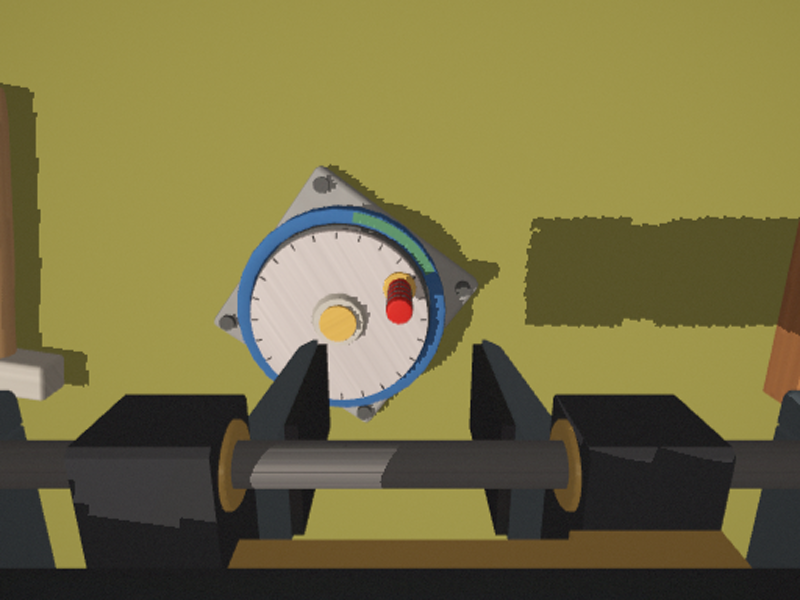

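The pin stands upright, with its red top at (399,311) and its shoulder at (399,289), matching the home projection. It lies at the end of the green arc, clear of the fingers.

```bash
python3 -c "
from workcell import workorder,state
print(workorder.job_done(),state()['time_s'])"
```

```text
the job is handed in; nothing more can be done
the job is handed in; nothing more can be done
```

The index pin is fully home in the collar and socket, and I have handed the job in at about 25 s. No verdict is reported, so the results below rest on my own readings.

- **Finding the socket:** I stood the pin on the bed and swept the collar clockwise under a press of about 5 to 8 N. It caught near the far end of the green arc, with the hole roughly 0.46 rad below the middle.
- **Pushing home:** The plug gave way at about 5 to 8 N. The pin stopped at a tool height of 61.4 mm, exactly the predicted home height, with at most about 12 N at the wrist.
- **Last checks:** After release the wrist force read about zero. The last picture showed the pin upright with its top and shoulder within about 2 px of where they should be when home. The fingers were 120 mm above and clear.
- **Thin margin:** My estimate of 0.46 rad is good to about 0.03 rad, against the allowed 0.5 rad. It is also just past the arc's nominal 0.45 rad edge.
- **Not checked:** I did not re-measure the gravers or the other bench items at the end. No unexpected contact force appeared.
- **Slips:** My first move was refused because its rows lacked some fields, which cost one picture. I viewed eight in all.

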